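Weight the clamp open and slide the plate under it

TASK

Get the sprung yellow clamp ready for me: stand the brass weight in the pan on the clamp's tail so that the arm stays open, then slide the red lug plate, lug end trailing, under the raised rubber pad, flat on the plywood bed and straight up to the aluminium stop strip. Leave the weight in the pan and the plate there, and leave the white plate where it lies.

Things in the scene. Friction and masses are not known exactly. Their poses are not given: they have to be found in the camera images.
- clamp_arm (a joint): The sprung yellow arm, a see-saw 235 mm long, 30 wide, 10 thick, on a level pivot 77 mm above the table. 0 = closed (pad down on the bed), 0.24 rad = fully open (pad about 30 mm above the bed). A spring shuts it; about 4 N down on the tail pan opens it, damped. With the weight let go in the pan, the tail sinks about 24 mm within a second and stays down.
- pan_center (a point): Centre of the floor of the round steel pan on the arm's tail (inside radius 44 mm, rim 8 mm above the floor). With the arm closed it is about 86 mm above the table and its floor tilts 0.12 rad, outer side up; open, it tilts as much the other way. This point turns with the arm.
- stop_mid (a point): Middle of the stop strip's face (strip 80 mm long, 6 high) at the bed's top, 12 mm above the table. Fixed. Its +y points level along the arm, toe to tail: slide the plate along +y. Bed 110 mm wide, from 155 mm before the stop to 145 past it. Rubber pad (28 mm diameter) centred 35 mm before the stop, arm's end 50 before it; pivot 85 past it, pan centre 185 past it.
- weight_center (a point): Brass bench weight, 0.8 kg: base 60 mm diameter and 34 mm high, above it a short neck and a grip knob 26 mm diameter from 44 to 64 mm above its underside. This point is on its axis, 32 mm above its underside.
- red_lug (a point): Red lug plate, aluminium, 0.24 kg, flat on the table: base 60 mm (x) by 150 (y), 8 thick, with an upright lug 10 mm thick (x), 40 long (y), top 46 mm above the underside, on the centre line near the rear. This point is the lug's centre, 27 mm above the underside. Its +y points to the front edge, 130 mm ahead of this point; the rear edge is 20 mm behind.
- white_lug (a point): White lug plate, the same shape as the red one, same point and axes. Not wanted: leave it alone. Red and white may change places.

How it is judged:
By the outcome, as a careful person would: the job done as asked, in the order asked, and still so for the second after the job is handed in, with the robot touching nothing.
It also fails if it takes over 58 s, if anything falls off the work surface, if the arm or the gripper's body presses on something with over 40 N, if the wrist force passes 120 N, or if a joint passes its speed limit or range.

ROBOT

A 7-joint arm with a two-finger parallel gripper is mounted at the origin on the work surface. World frame = base frame: x ahead of the robot, y to its left, z up, the work surface at z = 0. Lengths are in m, angles in degrees, forces in N, time in s.
With the tool pointing down it reaches from about 0.35 to 0.9 m from the base axis. Payload 19.9 kg.
Tool frame: the origin (TCP) lies midway between the tips of the shut fingers; the grasp point (between the pads) lies 19 mm behind it; z points along the fingers, y is the line along which they close (so a half turn about z gives the same grasp; the last joint's range is limited). The gripper opens to 94 mm and grips with 3 to 60 N. Pads are 16 mm wide; open, the fingers measure 119 mm over their backs; the gripper's body (75 mm by 177 mm) begins 78 mm behind the grasp point.
Start: joints at [71.992, 23.915, -0.59, 92.452, 0.269, 63.638, -3.037], TCP at [0.168, -0.602, 0.205] pointing down, gripper open.
Joint ranges: [-161.28, 161.28], [-22.2, 115.67], [-73.04, 71.86], [3.21, 147.25], [-68.34, 248.33], [10.77, 114.83], [-161.83, 161.83]. Speed limits (degrees/s): [108.29, 108.29, 136.94, 136.94, 172.46, 172.46, 172.46].

INTERFACE

Orientations are given as a 3x3 rotation matrix whose columns are the frame's x, y, z axes.
In Python, from workcell import robot, read_camera gives the robot as it stands.
- The arm moves only by the tool arm_command, never from a script. Its argument "plan" is one flat list of numbers, 7 for each row, row after row: the shift along the world's x, y, z in cm, then the turn, a rotation vector about the world's x, y, z in rad, then the finger opening in cm, from 0 to 9.4. In form: [tx, ty, tz, wx, wy, wz, fingers, tx, ty, tz, wx, wy, wz, fingers, ...]. A call has 1 to 10 rows; each row shifts and turns the commanded pose from where the row before left it; what a row does not reach is not made up. A row lasts 1/12 s, in which the tool goes at most 41.7 mm and 7.16 degrees, less where a joint would pass 70% of its speed; a pose out of reach is approached as far as the arm can. A call is refused whole if a number of a shift passes 4.17 or a number of a turn 0.125, either way. A call with a gripper value outside its range is refused whole. The fingers move at their own pace and stop on an object; "newtons" is the grip in N (left out, the last holds). Time passes only in rows, so rows that do not move let the fingers close. It gives the time, the measured TCP pose, the force, the opening and the grip force at its end, in the units of the state.
- robot.get_obs(): the state, without advancing time (a new reading comes with each control period).
- read_camera(name): name is "scene" or "side" or "wrist"; returns a dict with "img" (400x640x3 uint8, red, green, blue), "z_map" (400x640 float32, m along the optical axis (not along the pixel's ray), 0 where there is no reading), "camera_matrix" (3x3 intrinsics, pixels), "rvec" (rotation vector, rad) and "tvec" (3), from world to camera coordinates, as OpenCV has them. Camera axes: x right, y down, z forward; pixel columns grow to the right and rows downward; lengths in m; the calibration is good to about 2 mm. A picture is of the moment at which its call begins.
- robot.sign_off(): hands the job in; it is judged then, once.
The state is a dict: "time": time; "joints": joint angles; "joint_vel": joint speeds; "tau": joint torques, N m; "tool_pos": TCP position; "tool_rot": TCP orientation; "contact_force": force on the tool from outside, world axes, zero at the start; "ft_torque": the same for the moment, N m; "grip_width": finger opening in m; "grasp_force": force on a finger pad.
Only numpy, scipy, OpenCV 4.12 (cv2) and the standard library are available. Lean on these libraries where they do the work, as an engineer would, in place of code of your own. Each camera call takes 0.05 s, during which the arm holds its last target. There are 200 camera calls.

## Working session

There is one attempt and no reset: what is moved stays moved. The work goes in short steps, Python scripts to look and compute and a tool call to move; the robot and the scene stay as the last step left them, time stands still between calls to the robot, and variables do not carry over. Pictures are saved under pics/ and viewed, at most 10 in all, crops included, and the job is handed in when it is done.

Besides the shell and the picture viewer there is one more tool, called after "Emit:" by a JSON object that holds its "method" and its "body". arm_command: Moves the arm, as the interface text tells. Its arguments: {"type":"object","properties":{"plan":{"type":"array","items":{"type":"number"}},"newtons":{"type":"number"}},"required":["plan"]}

```bash
mkdir -p pics; cat > h.py <<'E'
import numpy as np,cv2
from workcell import robot, read_camera
def cam(n):
    c=read_camera(n);c['R']=cv2.Rodrigues(np.array(c['rvec'],float))[0];c['t']=np.array(c['tvec'],float).ravel();return c
def world(c):
    K=np.array(c['camera_matrix']);z=c['z_map'];v,u=np.mgrid[:400,:640]
    P=np.stack([(u-K[0,2])/K[0,0]*z,(v-K[1,2])/K[1,1]*z,z],-1)
    return (P-c['t'])@c['R']
def save(n,im): cv2.imwrite('pics/'+n,cv2.cvtColor(im,cv2.COLOR_RGB2BGR))
E
python3 - <<'E'
from h import *
a=cam('scene');b=cam('side');w=cam('wrist')
for n,c in zip(('scene','side','wrist'),(a,b,w)):
    np.savez(n+'.npz',**c);print(n,(-c['R'].T@c['t']).round(3),c['R'][2].round(2))
save('scene.png',a['img']);save('side.png',b['img'])
print(robot.get_obs())
E
```

```text
scene [ 1.066 -0.47   0.895] [-0.5   0.46 -0.73]
side [-0.088  0.811  0.949] [ 0.45 -0.6  -0.66]
wrist [ 0.233 -0.585  0.384] [-0.23 -0.06 -0.97]
{'time': 0.15, 'joints': array([71.99149379, 23.93968256, -0.59133353, 92.47480021,  0.26979041,
       63.63816624, -3.03747591]), 'joint_vel': array([-0.01901405, -0.06789962,  0.02415206, -0.14656121,  0.03650852,
       -0.0336246 , -0.03013229]), 'tau': array([ 1.51474305e-03, -8.51534843e+01,  6.39387332e-01, -4.26136601e+01,
       -4.87570628e-02,  1.71463389e-02,  2.26608040e-05]), 'tool_pos': array([ 0.16832623, -0.60162949,  0.20499492]), 'tool_rot': array([[ 9.63014516e-01,  2.69449333e-01, -3.14238108e-04],
       [ 2.69449505e-01, -9.63014154e-01,  8.38312516e-04],
       [-7.67329977e-05, -8.91978425e-04, -9.99999599e-01]]), 'contact_force': array([-0.00899687, -0.17361729, -1.0170536 ]), 'ft_torque': array([-0.03704222, -0.00288154,  0.02890108]), 'grasp_force': 0.0, 'grip_width': 0.09385339543773445}
```

View pics/scene.png

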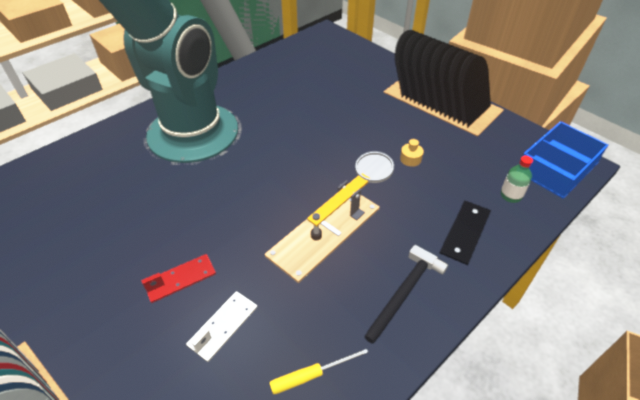

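View pics/side.png

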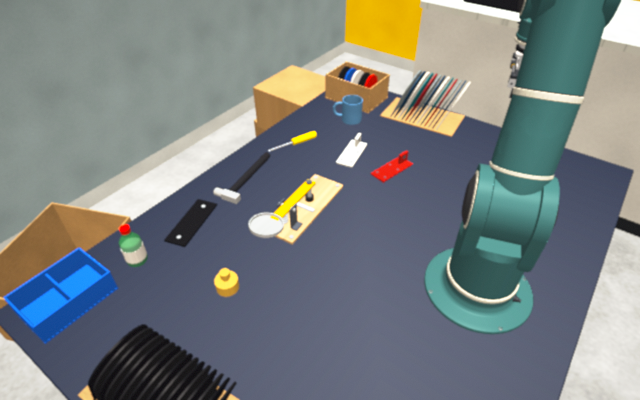

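The scene view shows the weight at (412,152), the clamp with its pan at (375,166) and bed around (322,235), the red plate at (180,277) with its lug on the left at (152,283), and the white plate at (222,325). The side view shows the weight at (227,283), the pan at (266,224) and the red plate at (393,166). Next I'll measure by mask and depth.

```bash
python3 - <<'E'
from h import *
for n in('scene','side'):
    c=dict(np.load(n+'.npz'));P=world(c);hsv=cv2.cvtColor(c['img'],cv2.COLOR_RGB2HSV);H,S,V=[hsv[...,i].astype(int) for i in range(3)]
    X=P[...,0];Y=P[...,1];Z=P[...,2]
    v,u=np.mgrid[:400,:640]
    def box(x0,y0,x1,y1):return (u>=x0)&(u<=x1)&(v>=y0)&(v<=y1)
    B={'scene':dict(w=(395,135,428,170),red=(135,250,222,305),white=(180,285,262,365),bed=(260,170,385,285),pan=(350,148,397,184)),
       'side':dict(w=(210,262,245,300),red=(365,145,418,185),white=(330,130,370,170),bed=(270,170,350,245),pan=(245,208,288,240))}[n]
    def rect(m,nm):
        q=np.float32(np.c_[X[m],Y[m]])*1000;r=cv2.minAreaRect(q);print(n,nm,m.sum(),'ctr',np.round(r[0],1),'size',np.round(r[1],1),'ang',round(r[2],1),'zmed',np.median(Z[m]).round(4),'zmax',Z[m].max().round(3))
    for k in('red','white'):
        col=((H<8)|(H>172))&(S>130)&(V>60) if k=='red' else (S<60)&(V>110)
        m=box(*B[k])&(Z>.003)&(Z<.06)&(col if k=='red' else True)
        rect(m&(Z<.014),k+' base'); l=m&(Z>.02); rect(l,k+' lug')
    m=box(*B['w'])&(Z>.004)
    for z0,z1 in((.028,.037),(.045,.08),(.06,.07)):
        l=m&(Z>z0)&(Z<z1); 
        if l.sum()>3: rect(l,'weight %s'%z0)
    m=box(*B['bed'])&(Z>.008)&(Z<.0145);rect(m,'bed')
    m=box(*B['bed'])&(H>20)&(H<32)&(S>170)&(Z>.05);rect(m,'arm')
    m=box(*B['pan'])&(Z>.07)&(S<90);rect(m,'pan')
    q=np.float32(np.c_[X[m],Y[m]])*1000;print(cv2.minEnclosingCircle(q), Z[m].min(),Z[m].max())
    m=box(*B['bed'])&(Z>.016)&(Z<.021);rect(m,'strip?')
E
```

```text
scene red base 1313 ctr [ 427.6 -307.8] size [149.2  63.5] ang 76.8 zmed 0.0067 zmax 0.014
scene red lug 179 ctr [ 416.4 -361.1] size [39.6 13.1] ang 77.8 zmed 0.0404 zmax 0.049
scene white base 1721 ctr [ 572.  -310.3] size [182.2 173.1] ang 46.0 zmed 0.0067 zmax 0.014
scene white lug 221 ctr [ 601.  -357.6] size [12.4 39.7] ang 9.7 zmed 0.0403 zmax 0.049
scene weight 0.028 191 ctr [529.8 382.8] size [59.  56.5] ang 30.6 zmed 0.0327 zmax 0.037
scene weight 0.045 90 ctr [529.5 385.3] size [29.  25.3] ang 81.7 zmed 0.0606 zmax 0.065
scene weight 0.06 49 ctr [529.  383.6] size [25.  24.5] ang 85.5 zmed 0.0622 zmax 0.065
scene bed 3024 ctr [553.8  24. ] size [111.  300.7] ang 4.7 zmed 0.0106 zmax 0.014
scene arm 646 ctr [ 757.6 -185.1] size [123.7 831.1] ang 38.8 zmed 0.0803 zmax 0.895
scene pan 929 ctr [ 768.  -121.8] size [ 94.7 912.2] ang 34.7 zmed 0.0858 zmax 0.895
((790.031494140625, -106.58575439453125), 456.5559387207031) 0.07246992028493411 0.8952053022648929
scene strip? 91 ctr [561.   11.9] size [236.4  51.4] ang 79.1 zmed 0.0172 zmax 0.021
side red base 454 ctr [ 426.9 -307.9
[... 308 characters left out ...]
x 0.047
side weight 0.028 256 ctr [523.3 388.8] size [58.4 54.7] ang 56.4 zmed 0.0336 zmax 0.037
side weight 0.045 107 ctr [525.6 386.7] size [23.2 26.7] ang 42.5 zmed 0.0621 zmax 0.067
side weight 0.06 65 ctr [525.6 386.5] size [22.9 27. ] ang 46.7 zmed 0.0634 zmax 0.067
side bed 1184 ctr [545.6  24.4] size [110.7 304.9] ang 6.7 zmed 0.011 zmax 0.014
side arm 424 ctr [278.1 432.3] size [ 123.  1046.8] ang 37.3 zmed 0.0809 zmax 0.949
side pan 692 ctr [258.3 508.8] size [103.1 913.9] ang 42.5 zmed 0.0867 zmax 0.949
((231.89950561523438, 484.7083435058594), 457.20751953125) 0.07088672827533582 0.9492836301510005
side strip? 76 ctr [543.4  28.8] size [ 93.  276.2] ang 9.1 zmed 0.0179 zmax 0.021
```

```bash
python3 - <<'E'
from h import *
for n in('scene','side'):
    c=dict(np.load(n+'.npz'));P=world(c);hsv=cv2.cvtColor(c['img'],cv2.COLOR_RGB2HSV);H,S,V=[hsv[...,i].astype(int) for i in range(3)]
    X,Y,Z=[P[...,i]*1000 for i in range(3)]
    def rect(m,nm):
        q=np.float32(np.c_[X[m],Y[m]]);r=cv2.minAreaRect(q);print(n,nm,m.sum(),'ctr',np.round(r[0],1),'size',np.round(r[1],1),'ang',round(r[2],1),'z',Z[m].min().round(1),np.median(Z[m]).round(1),Z[m].max().round(1))
        return q
    R=(X>420)&(X<680)&(Y>-180)&(Y<290)
    m=R&(Z>70)&(Z<115)&(Y>140);q=rect(m,'pan');print(cv2.minEnclosingCircle(q))
    m=R&(H>20)&(H<32)&(S>170)&(Z>45)&(Z<110)&(Y<180);q=rect(m,'arm');print(cv2.fitLine(q,2,0,.01,.01).ravel())
    bed=R&(H>8)&(H<32)&(S>40)&(S<170)&(Z>9)&(Z<14.5);rect(bed,'bed')
    # bed y-edge side lines
    q=np.c_[X[bed],Y[bed]]
    m=R&(Z>15.5)&(Z<21)&(abs(Y-32)<25)&(S<70);rect(m,'strip')
    im=cv2.resize(c['img'][155:290,255:405] if n=='scene' else c['img'][165:255,235:355],None,fx=5,fy=5,interpolation=cv2.INTER_CUBIC)
    globals()[n]=im
save('a.png',scene[:600,:750]);
E
```

```text
scene pan 1048 ctr [542.7 203.7] size [ 94.7 120.8] ang 33.0 z 70.2 85.0 100.0
((535.6253051757812, 199.03933715820312), 61.851348876953125)
scene arm 643 ctr [546.4  72.7] size [ 36.9 188.1] ang 4.7 z 69.8 80.3 85.6
[ 1.00870855e-01 -9.94899511e-01  5.50411194e+02  7.34718552e+01]
scene bed 2529 ctr [553.8  24. ] size [111.  300.7] ang 4.7 z 9.0 10.9 14.5
scene strip 57 ctr [566.1  34.4] size [53.8 11.6] ang 5.1 z 15.5 16.9 20.8
side pan 767 ctr [540.7 205.3] size [ 94.3 120.5] ang 34.7 z 72.0 86.1 100.9
((538.44921875, 201.48928833007812), 62.21604537963867)
side arm 419 ctr [545.8  80.4] size [ 40.1 199.3] ang 1.6 z 69.9 80.8 87.5
[ 7.0623763e-02 -9.9750304e-01  5.4520862e+02  8.1736595e+01]
side bed 979 ctr [547.9  25. ] size [111.1 302.8] ang 5.5 z 9.0 11.2 14.5
side strip 38 ctr [539.3  25. ] size [32.3 61.5] ang 87.5 z 15.5 17.5 20.3
```

View pics/a.png

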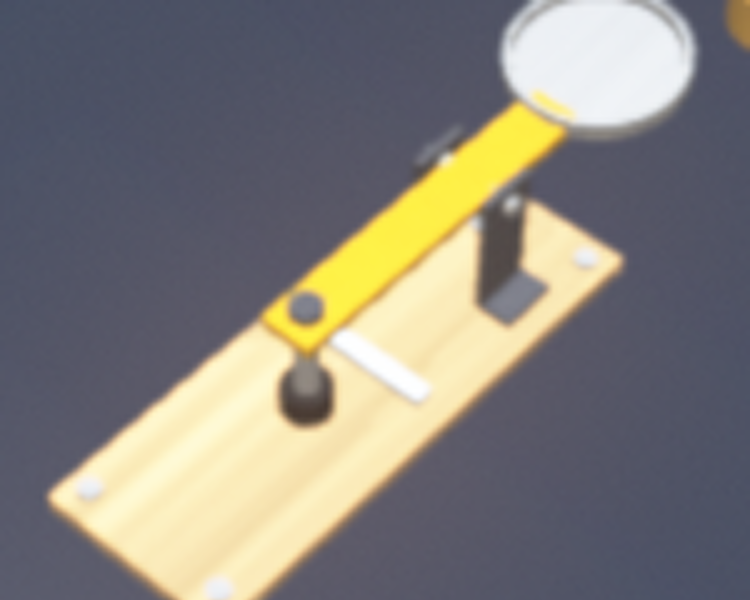

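The crop shows the bare bed, with the pad left (toe end, about (305,400)) of the stop strip (380,365) and the pan at upper right (600,60). The estimates, in mm, are: bed yaw about +5.1°, stop (550.6,29.5), pan (534,214), weight (527.5,386), red lug (414,-360) with its front at 77°. I'm moving to the weight.

Emit:
{"method": "arm_command", "body": {"plan": [2.2,2.7,0,0,0,0.046,9.4,2.2,2.7,0,0,0,0.046,9.4,2.2,2.7,0,0,0,0.046,9.4,2.2,2.7,0,0,0,0.046,9.4,2.2,2.7,0,0,0,0.046,9.4,2.2,2.7,0,0,0,0.046,9.4,2.2,2.7,0,0,0,0.046,9.4,2.2,2.7,0,0,0,0.046,9.4,2.2,2.7,0,0,0,0.046,9.4,2.2,2.7,0,0,0,0.046,9.4]}}

```text
time: 0.98
tool_pos: [0.3891, -0.3303, 0.2055]
tool_rot: [[0.742, 0.671, -0.0], [0.671, -0.742, -0.0], [-0.0, 0.0, -1.0]]
contact_force: [-0.2, -0.9, 0.1]
grip_width: 0.0937
grasp_force: 0.0
```

Emit:
{"method": "arm_command", "body": {"plan": [2.2,2.7,0,0,0,0.046,9.4,2.2,2.7,0,0,0,0.046,9.4,2.2,2.7,0,0,0,0.046,9.4,2.2,2.7,0,0,0,0.046,9.4,2.2,2.7,0,0,0,0.046,9.4,0.2,3.9,0,0,0,0.046,9.4,0.2,3.9,0,0,0,0.046,9.4,0.2,3.9,0,0,0,0.046,9.4,0.2,3.9,0,0,0,0.046,9.4,0.2,3.9,0,0,0,0.046,9.4]}}

```text
time: 1.82
tool_pos: [0.508, -0.0001, 0.2055]
tool_rot: [[0.367, 0.93, -0.0], [0.93, -0.367, -0.0], [-0.0, 0.0, -1.0]]
contact_force: [0.8, -0.6, 0.5]
grip_width: 0.0939
grasp_force: 0.0
```

Emit:
{"method": "arm_command", "body": {"plan": [0.2,3.9,0,0,0,0.046,9.4,0.2,3.9,0,0,0,0.046,9.4,0.2,3.9,0,0,0,0.046,9.4,0.2,3.9,0,0,0,0.046,9.4,0.2,3.9,0,0,0,0.046,9.4,0.2,3.9,0,0,0,0.046,9.4,0.2,3.9,0,0,0,0.046,9.4,0.2,3.9,0,0,0,0.046,9.4,0,0,0,0,0,0,9.4,0,0,0,0,0,0,9.4]}}

```text
time: 2.65
tool_pos: [0.5234, 0.3124, 0.2049]
tool_rot: [[0.006, 1.0, -0.001], [1.0, -0.006, 0.001], [0.001, -0.001, -1.0]]
contact_force: [-0.2, -0.9, -0.9]
grip_width: 0.0939
grasp_force: 0.0
```

```bash
python3 - <<'E'
from h import *
c=cam('wrist');save('w1.png',c['img']);o=robot.get_obs();print(o['tool_pos'],o['tool_rot'].round(3),o['time'],o['joints'].round(0))
P=world(c)*1000;X,Y,Z=[P[...,i] for i in range(3)]
for z0,z1,r in((28,38,45),(58,70,25)):
    m=(Z>z0)&(Z<z1)&(np.hypot(X-527,Y-386)<r)
    q=np.float32(np.c_[X[m],Y[m]]);print(m.sum(),cv2.minAreaRect(q) if m.sum()>5 else 0,np.median(Z[m]))
E
```

```text
[0.52401448 0.31045679 0.20486646] [[ 0.009  1.    -0.001]
 [ 1.    -0.009 -0.   ]
 [-0.    -0.001 -1.   ]] 2.7 [ -4.  27. -40.  94.  19.  66. -49.]
2344 ((527.2991943359375, 386.0085754394531), (58.85883712768555, 59.103538513183594), 77.57170104980469) 34.48675365459191
675 ((527.4225463867188, 386.1603088378906), (24.783706665039062, 24.867515563964844), 44.992919921875) 63.77230570622097
```

View pics/w1.png

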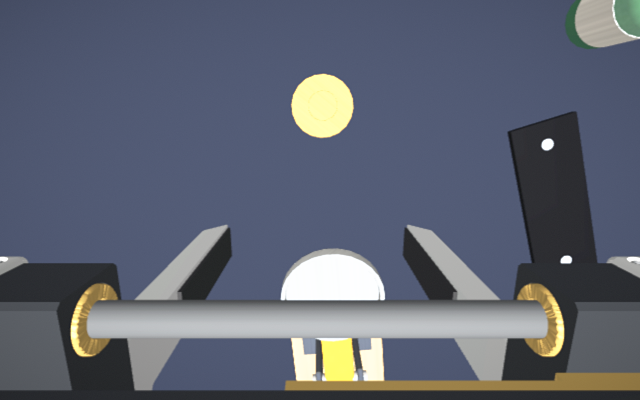

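The wrist view shows the weight at (322,105) and the pan at (333,295), with a clear approach. The weight measures (527.4,386.1). I'll grasp the knob.

Emit:
{"method": "arm_command", "body": {"plan": [0.1,2.5,0,0,0,0,9.4,0.1,2.5,0,0,0,0,9.4,0.1,2.5,0,0,0,0,9.4,0,0,-3.8,0,0,0,9.4,0,0,-3.8,0,0,0,9.4,0,0,-3.8,0,0,0,9.4,0,0,-3,0,0,0,9.4,0,0,-1.5,0,0,0,9.4,0,0,-0.7,0,0,0,9.4,0,0,0,0,0,0,9.4]}}

```text
time: 3.53
tool_pos: [0.5276, 0.3842, 0.039]
tool_rot: [[0.011, 1.0, -0.001], [1.0, -0.011, -0.001], [-0.001, -0.001, -1.0]]
contact_force: [-0.2, 0.7, 0.8]
grip_width: 0.0941
grasp_force: 0.0
```

Emit:
{"method": "arm_command", "body": {"plan": [0,0,0,0,0,0,9.4,0,0,0,0,0,0,2,0,0,0,0,0,0,2,0,0,0,0,0,0,2,0,0,0,0,0,0,2,0,0,0,0,0,0,2,0,0,0,0,0,0,2,0,0,0,0,0,0,2,0,0,0,0,0,0,2], "newtons": 30}}

```text
time: 4.28
tool_pos: [0.5274, 0.3851, 0.0394]
tool_rot: [[0.01, 1.0, -0.0], [1.0, -0.01, -0.0], [-0.0, -0.0, -1.0]]
contact_force: [0.4, 0.0, 0.2]
grip_width: 0.044
grasp_force: 0.0
```

Emit:
{"method": "arm_command", "body": {"plan": [0,0,0,0,0,0,2,0,0,0,0,0,0,2,0,0,0,0,0,0,2,0,0,0,0,0,0,2,0,0,0,0,0,0,2,0,0,0,0,0,0,2], "newtons": 40}}

```text
time: 4.78
tool_pos: [0.5279, 0.3851, 0.0396]
tool_rot: [[0.01, 1.0, 0.001], [1.0, -0.01, 0.0], [0.0, 0.001, -1.0]]
contact_force: [4.5, 1.0, -1.2]
grip_width: 0.0249
grasp_force: 40.0
```

Emit:
{"method": "arm_command", "body": {"plan": [0,0,1,0,0,0,2,0,0,3,0,0,0,2,0,0,3,0,0,0,2,0,0,3,0,0,0,2,0,0,2,0,0,0,2,0,0,0,0,0,0,2,0,0,0,0,0,0,2]}}

```text
time: 5.37
tool_pos: [0.527, 0.3849, 0.1593]
tool_rot: [[0.01, 1.0, -0.0], [1.0, -0.01, -0.0], [-0.0, -0.0, -1.0]]
contact_force: [-0.2, -0.8, -10.0]
grip_width: 0.0248
grasp_force: 40.0
```

```bash
python3 - <<'E'
from h import *
o=robot.get_obs();print(o['tool_pos'],o['contact_force'])
for n in('scene','side','wrist'):
    c=cam(n);P=world(c)*1000;X,Y,Z=[P[...,i] for i in range(3)]
    hsv=cv2.cvtColor(c['img'],cv2.COLOR_RGB2HSV)
    R=(X>440)&(X<640)&(Y>150)&(Y<270)&(Z>70)&(Z<112)&(hsv[...,1]<90)
    q=np.float32(np.c_[X[R],Y[R]]);print(n,R.sum())
    if R.sum()>50:
        a=cv2.minAreaRect(q);print(a); hi=R&(abs(X-534)<35)&(abs(Y-214)<35);A=np.c_[X[hi],Y[hi],np.ones(hi.sum())];f=np.linalg.lstsq(A,Z[hi],rcond=None)[0];print(f, f@[534,214,1])
        i=q[:,0].min(),q[:,0].max(),q[:,1].max();print(i)
E
```

```text
[0.52700124 0.38494571 0.15926816] [ -0.19141035  -0.83332361 -10.02317569]
scene 923
((537.992919921875, 212.40708923339844), (95.9745864868164, 94.42655181884766), 87.52881622314453)
[-3.23407875e-02  1.32765217e-01  7.34441428e+01] 84.58591868048742
(np.float32(490.33813), np.float32(585.0565), np.float32(260.59424))
side 682
((535.73291015625, 212.67300415039062), (93.06851959228516, 101.00240325927734), 41.60654067993164)
[-1.50911153e-02  1.24551943e-01  6.68420834e+01] 85.4375435101083
(np.float32(485.93793), np.float32(584.3143), np.float32(261.8375))
wrist 1862
((528.1832885742188, 247.58770751953125), (29.207983016967773, 70.08898162841797), 88.6193618774414)
[-5.66633677e-02  2.48772246e-01  6.01076222e+01] 83.08664448831644
(np.float32(492.8237), np.float32(562.8677), np.float32(261.87744))
```

Emit:
{"method": "arm_command", "body": {"plan": [0.1,-1.5,0,0,0,0,2,0.1,-3,0,0,0,0,2,0.2,-3.2,0,0,0,0,2,0.2,-3.2,0,0,0,0,2,0.2,-3,0,0,0,0,2,0.1,-2.2,0,0,0,0,2,0,-1.1,0,0,0,0,2,0,0,0,0,0,0,2,0,0,-1.5,0,0,0,2,0,0,-0.8,0,0,0,2]}}

```text
time: 6.35
tool_pos: [0.5357, 0.2135, 0.1348]
tool_rot: [[0.01, 1.0, -0.002], [1.0, -0.01, -0.0], [-0.0, -0.002, -1.0]]
contact_force: [-1.0, 1.2, -8.6]
grip_width: 0.0251
grasp_force: 40.0
```

Emit:
{"method": "arm_command", "body": {"plan": [0,0,-0.3,0,0,0,2,0,0,-0.3,0,0,0,2,0,0,-0.2,0,0,0,2,0,0,-0.2,0,0,0,2,0,0,-0.2,0,0,0,2,0,0,0,0,0,0,2]}}

```text
time: 6.85
tool_pos: [0.5364, 0.2134, 0.1244]
tool_rot: [[0.01, 1.0, 0.0], [1.0, -0.01, 0.0], [0.0, 0.0, -1.0]]
contact_force: [-0.5, 0.4, -8.3]
grip_width: 0.0251
grasp_force: 40.0
```

Emit:
{"method": "arm_command", "body": {"plan": [0,0,-0.2,0,0,0,2,0,0,-0.2,0,0,0,2,0,0,-0.2,0,0,0,2,0,0,-0.2,0,0,0,2,0,0,-0.2,0,0,0,2,0,0,0,0,0,0,2]}}

```text
time: 7.35
tool_pos: [0.5364, 0.2132, 0.1141]
tool_rot: [[0.01, 1.0, -0.0], [1.0, -0.01, 0.0], [0.0, -0.0, -1.0]]
contact_force: [-0.0, 1.4, -7.2]
grip_width: 0.0251
grasp_force: 40.0
```

```bash
python3 - <<'E'
from h import *
c=cam('scene');save('s2.png',cv2.resize(c['img'][100:260,290:450],None,fx=3.7,fy=3.7))
E
```

```text
(no output)
```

View pics/s2.png

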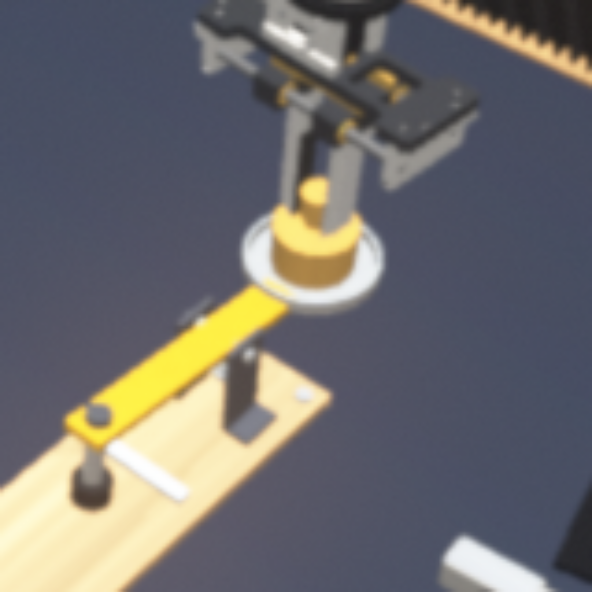

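The crop shows the weight centred in the pan at (315,245), with the pad starting to lift. I'll lower it slightly more so the pan is level, then release.

Emit:
{"method": "arm_command", "body": {"plan": [0,0,-0.2,0,0,0,2,0,0,-0.2,0,0,0,2,0,0,-0.1,0,0,0,2,0,0,0,0,0,0,2,0,0,0,0,0,0,3,0,0,0,0,0,0,4,0,0,0,0,0,0,5,0,0,0,0,0,0,6,0,0,0,0,0,0,7,0,0,0,0,0,0,8]}}

```text
time: 8.23
tool_pos: [0.5365, 0.2131, 0.1095]
tool_rot: [[0.01, 1.0, 0.0], [1.0, -0.01, -0.0], [-0.0, 0.0, -1.0]]
contact_force: [-0.7, -0.2, -1.2]
grip_width: 0.0602
grasp_force: 0.0
```

Emit:
{"method": "arm_command", "body": {"plan": [0,0,0,0,0,0,8,0,0,0,0,0,0,8,0,0,0,0,0,0,8,0,0,0.5,0,0,0,8,0,0,2,0,0,0,8,0,0,3,0,0,0,8,0,0,3,0,0,0,8,0,0,2,0,0,0,8,0,0,0,0,0,0,9.4,0,0,0,0,0,0,9.4]}}

```text
time: 9.07
tool_pos: [0.5368, 0.2132, 0.2155]
tool_rot: [[0.01, 1.0, 0.002], [1.0, -0.01, 0.0], [0.0, 0.002, -1.0]]
contact_force: [0.2, 0.6, 0.3]
grip_width: 0.0898
grasp_force: 0.0
```

```bash
python3 - <<'E'
from h import *
for n in('scene','side'):
    c=cam(n);P=world(c)*1000;X,Y,Z=[P[...,i] for i in range(3)]
    H,S,V=[a.astype(int) for a in cv2.split(cv2.cvtColor(c['img'],cv2.COLOR_RGB2HSV))]
    m=(H>20)&(H<32)&(S>170)&(Z>45)&(Z<130)&(abs(X-548)<40)&(Y>-50)&(Y<150)
    print(n,m.sum(),np.polyfit(Y[m],Z[m],1))
    m=(H>12)&(H<26)&(S>110)&(Z>115)&(Z<145)&(abs(X-536)<50)&(abs(Y-213)<50)
    print('knob',m.sum(),X[m].mean(),Y[m].mean(),Z[m].max())
    if n=='scene': save('s3.png',cv2.resize(c['img'][100:260,290:450],None,fx=3,fy=3))
o=robot.get_obs();print(o['time'],o['tool_pos'],o['joints'].round(0))
E
```

```text
scene 484 [ -0.24572258 108.61222499]
knob 64 538.2533594202542 217.03846831018313 126.91627399987568
side 447 [ -0.24353864 108.73518654]
knob 30 529.79093982658 224.63672796168785 127.10862771371711
9.1667 [0.53604959 0.21282418 0.21377883] [  7.  23. -40.  98.  16.  65. -39.]
```

View pics/s3.png

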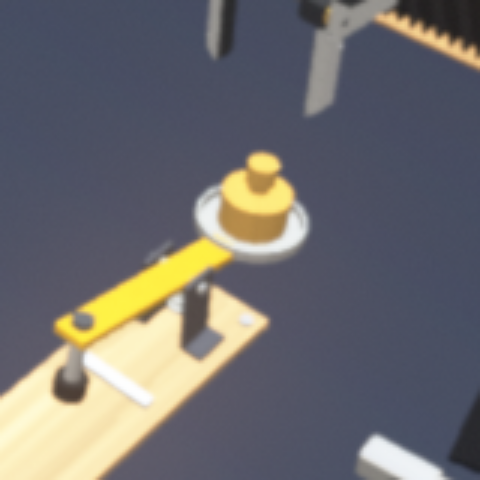

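The crop shows the weight seated in the pan at (258,205) with the arm open and the pad raised. Now on to the red plate.

Emit:
{"method": "arm_command", "body": {"plan": [-0.8,-2,0,0,0,-0.012,9.4,-0.8,-3.7,0,0,0,-0.012,9.4,-0.8,-3.7,0,0,0,-0.012,9.4,-0.8,-3.7,0,0,0,-0.012,9.4,-0.8,-3.7,0,0,0,-0.012,9.4,-0.8,-3.7,0,0,0,-0.012,9.4,-0.8,-3.7,0,0,0,-0.012,9.4,-0.8,-3.7,0,0,0,-0.012,9.4,-0.8,-3.7,0,0,0,-0.012,9.4,-0.8,-3.7,0,0,0,-0.012,9.4]}}

```text
time: 10.0
tool_pos: [0.4551, -0.1415, 0.2137]
tool_rot: [[0.13, 0.991, -0.001], [0.991, -0.13, 0.0], [0.0, -0.001, -1.0]]
contact_force: [0.5, -0.3, 0.6]
grip_width: 0.0941
grasp_force: 0.0
```

Emit:
{"method": "arm_command", "body": {"plan": [-0.8,-3.7,0,0,0,-0.012,9.4,-0.8,-3.7,0,0,0,-0.012,9.4,-0.8,-3.7,0,0,0,-0.012,9.4,-0.8,-3.7,0,0,0,-0.012,9.4,-0.8,-3.7,0,0,0,-0.012,9.4,-0.8,-3.7,0,0,0,-0.012,9.4,-0.8,-2.5,0,0,0,-0.012,9.4,0,-1.9,0,0,0,-0.012,9.4,0,0,0,0,0,0,9.4,0,0,0,0,0,0,9.4]}}

```text
time: 10.83
tool_pos: [0.3998, -0.4059, 0.2131]
tool_rot: [[0.225, 0.974, -0.001], [0.974, -0.225, 0.002], [0.001, -0.002, -1.0]]
contact_force: [0.4, 0.3, -0.3]
grip_width: 0.0943
grasp_force: 0.0
```

```bash
python3 - <<'E'
from h import *
c=cam('wrist');save('w2.png',c['img']);o=robot.get_obs();print(o['tool_pos'],o['tool_rot'].round(3),o['time'],o['joints'].round(0))
P=world(c)*1000;X,Y,Z=[P[...,i] for i in range(3)]
H,S,V=[a.astype(int) for a in cv2.split(cv2.cvtColor(c['img'],cv2.COLOR_RGB2HSV))]
m=((H<10)|(H>170))&(S>120)&(np.hypot(X-425,Y+310)<110)
for z0,z1 in((4,14),(25,60),(42,60)):
    k=m&(Z>z0)&(Z<z1);q=np.float32(np.c_[X[k],Y[k]]);print(k.sum(),cv2.minAreaRect(q) if k.sum()>5 else 0,np.median(Z[k]))
E
```

```text
[ 0.4002893  -0.40500058  0.21340042] [[ 0.224  0.975 -0.001]
 [ 0.975 -0.224  0.002]
 [ 0.001 -0.001 -1.   ]] 10.8833 [ 58.  19. -20.  99.   7.  63.  23.]
7938 ((425.6814270019531, -307.8392333984375), (150.06216430664062, 59.95765686035156), 77.10435485839844) 7.810673131370106
424 ((413.519287109375, -361.13458251953125), (38.702178955078125, 9.854560852050781), 76.93791198730469) 45.66442858364641
424 ((413.519287109375, -361.13458251953125), (38.702178955078125, 9.854560852050781), 76.93791198730469) 45.66442858364641
```

View pics/w2.png

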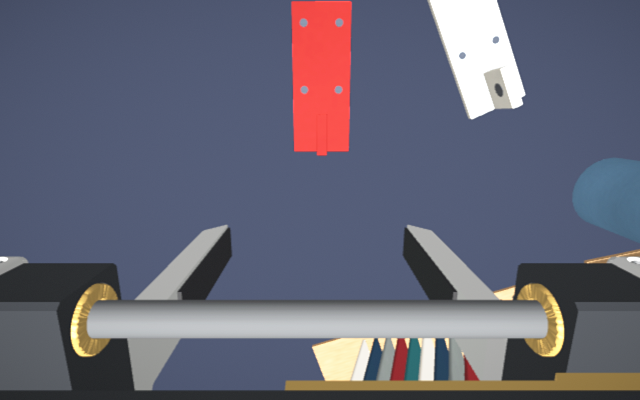

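The wrist view shows the red plate straight ahead, with its lug at (322,135) and the white plate off to the right. The lug is at (413.4,-361.4) and the yaw matches. Next I'll descend and grasp the lug.

Emit:
{"method": "arm_command", "body": {"plan": [0.6,2.2,0,0,0,0,5,0.7,2.2,0,0,0,0,5,0,0,-3.8,0,0,0,5,0,0,-3.8,0,0,0,5,0,0,-3.8,0,0,0,5,0,0,-3.5,0,0,0,5,0,0,-2.5,0,0,0,5,0,0,-1.5,0,0,0,5,0,0,-1,0,0,0,5,0,0,0,0,0,0,5]}}

```text
time: 11.72
tool_pos: [0.4129, -0.3601, 0.0138]
tool_rot: [[0.222, 0.975, -0.002], [0.975, -0.222, 0.002], [0.002, -0.002, -1.0]]
contact_force: [-0.0, -0.8, -0.3]
grip_width: 0.0501
grasp_force: 0.0
```

Emit:
{"method": "arm_command", "body": {"plan": [0,0,0,0,0,0,0.4,0,0,0,0,0,0,0.4,0,0,0,0,0,0,0.4,0,0,0,0,0,0,0.4,0,0,0,0,0,0,0.4,0,0,0,0,0,0,0.4,0,0,0,0,0,0,0.4,0,0,0,0,0,0,0.4,0,0,0,0,0,0,0.4,0,0,0,0,0,0,0.4], "newtons": 40}}

```text
time: 12.55
tool_pos: [0.4136, -0.3621, 0.0158]
tool_rot: [[0.224, 0.975, 0.0], [0.975, -0.224, -0.0], [-0.0, 0.0, -1.0]]
contact_force: [-0.1, 0.1, 5.5]
grip_width: 0.0098
grasp_force: 40.0
```

Emit:
{"method": "arm_command", "body": {"plan": [0,0,0.5,0,0,0,0.4,0,0,2,0,0,0,0.4,0,0,3,0,0,0,0.4,0,0,2.5,0,0,0,0.4,1,1,0,0,0,0,0.4,2,1.6,0,0,0,0.039,0.4,2,1.6,0,0,0,0.039,0.4,2,1.6,0,0,0,0.039,0.4,2,1.6,0,0,0,0.039,0.4,2,1.6,0,0,0,0.039,0.4]}}

```text
time: 13.38
tool_pos: [0.524, -0.271, 0.0956]
tool_rot: [[0.029, 1.0, -0.001], [1.0, -0.029, 0.0], [0.0, -0.001, -1.0]]
contact_force: [-0.8, -1.1, -2.2]
grip_width: 0.0096
grasp_force: 40.0
```

Emit:
{"method": "arm_command", "body": {"plan": [2,1.6,0,0,0,0.039,0.4,2,1.6,0,0,0,0.039,0.4,1,1,0,0,0,0.039,0.4,0,0,0,0,0,0,0.4,0,0,0,0,0,0,0.4]}}

```text
time: 13.8
tool_pos: [0.5731, -0.2296, 0.0952]
tool_rot: [[-0.087, 0.996, -0.001], [0.996, 0.087, 0.0], [0.0, -0.001, -1.0]]
contact_force: [-0.4, -0.4, -2.6]
grip_width: 0.0099
grasp_force: 40.0
```

```bash
python3 - <<'E'
from h import *
c=cam('wrist');save('w3.png',c['img']);np.savez('w3.npz',**c);o=robot.get_obs();print(o['tool_pos'],o['tool_rot'].round(3),o['time'],o['contact_force'])
P=world(c)*1000;X,Y,Z=[P[...,i] for i in range(3)]
H,S,V=[a.astype(int) for a in cv2.split(cv2.cvtColor(c['img'],cv2.COLOR_RGB2HSV))]
red=((H<10)|(H>170))&(S>120)
k=red&(Z>60)&(Z<140);q=np.float32(np.c_[X[k],Y[k]]);print('plate',cv2.minAreaRect(q),np.percentile(Z[k],[2,50,98]))
A=np.c_[X[k],Y[k],np.ones(k.sum())];b=k&(Z<np.median(Z[k])+4);A=np.c_[X[b],Y[b],np.ones(b.sum())];print('tilt',np.linalg.lstsq(A,Z[b],rcond=None)[0])
bed=(H>8)&(H<32)&(S>40)&(S<170)&(Z>9)&(Z<15)&(abs(X-550)<90);q=np.float32(np.c_[X[bed],Y[bed]]);print('bed',bed.sum(),cv2.minAreaRect(q))
m=(Z>15.5)&(Z<21)&(abs(Y-32)<25)&(abs(X-550)<70)
q=np.float32(np.c_[X[m],Y[m]]);print('strip',m.sum(),cv2.minAreaRect(q) if m.sum()>5 else 0)
E
```

```text
[ 0.57251462 -0.2305551   0.09518949] [[-0.085  0.996 -0.001]
 [ 0.996  0.085 -0.   ]
 [-0.    -0.001 -1.   ]] 13.85 [-0.66018976 -0.63694114 -1.83265092]
plate ((567.4352416992188, -179.19515991210938), (60.28727722167969, 139.97119140625), 4.973434925079346) [ 85.8193979   87.24199037 125.4680603 ]
tilt [-1.05648687e-03 -9.08936219e-04  8.76199783e+01]
bed 174 ((562.8203125, -106.79818725585938), (110.04667663574219, 37.79620361328125), 5.017797946929932)
strip 0 0
```

View pics/w3.png

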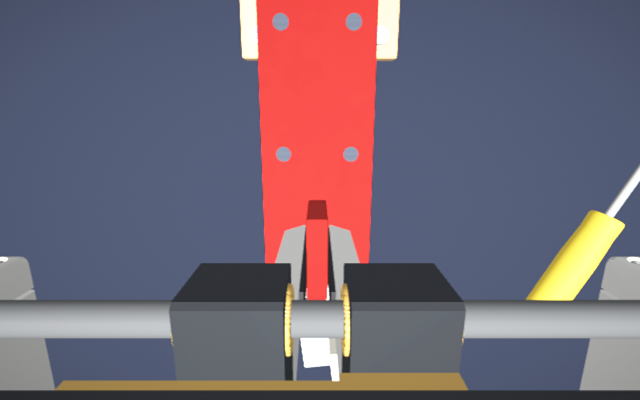

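The wrist view shows the plate held straight (lug at (317,240)), aligned with the bed edge at (320,55). The bed front edge gives a stop at (550.9,28.8) and yaw 5.0°, which agrees. Next: set the plate on the bed short of the pad.

Emit:
{"method": "arm_command", "body": {"plan": [0,1.5,0,0,0,0,0.4,-0.1,1.7,0,0,0,0,0.4,-0.2,1.7,0,0,0,0,0.4,-0.1,1.6,0,0,0,0,0.4,0,0,-2,0,0,0,0.4,0,0,-2,0,0,0,0.4,0,0,-1.4,0,0,0,0.4,0,0,-0.7,0,0,0,0.4,0,0,-0.3,0,0,0,0.4,0,0,0,0,0,0,0.4]}}

```text
time: 14.68
tool_pos: [0.5691, -0.1652, 0.0312]
tool_rot: [[-0.085, 0.996, -0.001], [0.996, 0.085, 0.0], [0.0, -0.001, -1.0]]
contact_force: [0.4, -0.4, -2.9]
grip_width: 0.0098
grasp_force: 40.0
```

Emit:
{"method": "arm_command", "body": {"plan": [0,0,-0.1,0,0,0,0.4,0,0,-0.1,0,0,0,0.4,0,0,0,0,0,0,0.4]}}

```text
time: 14.93
tool_pos: [0.5697, -0.1651, 0.0299]
tool_rot: [[-0.086, 0.996, 0.001], [0.996, 0.086, -0.0], [-0.0, 0.001, -1.0]]
contact_force: [-0.1, -0.0, -2.1]
grip_width: 0.0097
grasp_force: 40.0
```

Emit:
{"method": "arm_command", "body": {"plan": [-0.1,0,-0.1,0,0,0,0.4,0,0,-0.05,0,0,0,0.4,0,0,0,0,0,0,0.4]}}

```text
time: 15.18
tool_pos: [0.5683, -0.1649, 0.0279]
tool_rot: [[-0.086, 0.996, -0.0], [0.996, 0.086, -0.0], [-0.0, -0.0, -1.0]]
contact_force: [0.9, 0.4, -2.3]
grip_width: 0.0093
grasp_force: 40.0
```

Emit:
{"method": "arm_command", "body": {"plan": [0,0,-0.05,0,0,0,0.4,0,0,0,0,0,0,0.4]}}

```text
time: 15.35
tool_pos: [0.5685, -0.165, 0.0277]
tool_rot: [[-0.086, 0.996, 0.0], [0.996, 0.086, -0.0], [-0.0, 0.0, -1.0]]
contact_force: [-1.8, -0.2, 4.2]
grip_width: 0.0097
grasp_force: 40.0
```

Emit:
{"method": "arm_command", "body": {"plan": [0,0,-0.05,0,0,0,0.4,0,0,0,0,0,0,0.4]}}

```text
time: 15.52
tool_pos: [0.5685, -0.1651, 0.0275]
tool_rot: [[-0.086, 0.996, 0.0], [0.996, 0.086, -0.0], [-0.001, 0.0, -1.0]]
contact_force: [-3.9, -0.9, 9.1]
grip_width: 0.0098
grasp_force: 40.0
```

Bed contact felt. Now sliding along the bed.

Emit:
{"method": "arm_command", "body": {"plan": [0,0,0.05,0,0,0,0.4,-0.09,1,0,0,0,0,0.4,-0.09,1,0,0,0,0,0.4,-0.09,1,0,0,0,0,0.4,-0.09,1,0,0,0,0,0.4,-0.09,1,0,0,0,0,0.4,-0.06,0.7,0,0,0,0,0.4,-0.03,0.3,0,0,0,0,0.4,0,0,0,0,0,0,0.4]}}

```text
time: 16.27
tool_pos: [0.5632, -0.1032, 0.0278]
tool_rot: [[-0.088, 0.996, 0.0], [0.996, 0.088, 0.0], [0.0, 0.0, -1.0]]
contact_force: [-1.5, 3.3, 8.4]
grip_width: 0.0099
grasp_force: 40.0
```

Emit:
{"method": "arm_command", "body": {"plan": [-0.01,0.15,0,0,0,0,0.4,-0.01,0.15,0,0,0,0,0.4,0,0,0,0,0,0,0.4]}}

```text
time: 16.52
tool_pos: [0.5631, -0.1016, 0.0277]
tool_rot: [[-0.086, 0.996, 0.001], [0.996, 0.086, -0.001], [-0.001, 0.0, -1.0]]
contact_force: [0.1, -3.3, 7.1]
grip_width: 0.0094
grasp_force: 40.0
```

Emit:
{"method": "arm_command", "body": {"plan": [-0.01,0.1,0,0,0,0,0.4,0,0.1,0,0,0,0,0.4,0,0,0,0,0,0,0.4]}}

```text
time: 16.77
tool_pos: [0.563, -0.1011, 0.0278]
tool_rot: [[-0.085, 0.996, 0.001], [0.996, 0.085, -0.002], [-0.002, 0.001, -1.0]]
contact_force: [1.2, -11.9, 6.2]
grip_width: 0.0098
grasp_force: 40.0
```

Contact with the stop is at 12 N, right at the predicted place. Releasing and backing off.

Emit:
{"method": "arm_command", "body": {"plan": [0,0,0,0,0,0,1.2,0,0,0,0,0,0,2,0,0,0,0,0,0,3,0,0,0,0,0,0,4,0,0,0,0,0,0,4,0,0,0,0,0,0,4,0,0,1,0,0,0,4,0,0,3,0,0,0,4,0,0,3,0,0,0,4,0,0,3,0,0,0,4]}}

```text
time: 17.6
tool_pos: [0.5624, -0.0995, 0.1292]
tool_rot: [[-0.086, 0.996, -0.0], [0.996, 0.086, 0.0], [0.0, -0.0, -1.0]]
contact_force: [-0.3, 0.1, -0.3]
grip_width: 0.0399
grasp_force: 0.0
```

Emit:
{"method": "arm_command", "body": {"plan": [0,-2,2,0,0,0,4,0,-3,2,0,0,0,4,0,-3,0,0,0,0,4,0,-3,0,0,0,0,4,0,-1,0,0,0,0,4,0,0,0,0,0,0,4,0,0,0,0,0,0,4]}}

```text
time: 18.18
tool_pos: [0.5626, -0.2194, 0.1677]
tool_rot: [[-0.086, 0.996, 0.0], [0.996, 0.086, 0.0], [0.0, 0.0, -1.0]]
contact_force: [-0.4, 1.3, -0.0]
grip_width: 0.0398
grasp_force: 0.0
```

```bash
python3 - <<'E'
from h import *
o=robot.get_obs();print(o['tool_pos'],o['time'],o['contact_force'])
for n in('wrist','scene','side'):
    c=cam(n);P=world(c)*1000;X,Y,Z=[P[...,i] for i in range(3)]
    H,S,V=[a.astype(int) for a in cv2.split(cv2.cvtColor(c['img'],cv2.COLOR_RGB2HSV))]
    red=((H<10)|(H>170))&(S>120)&(abs(X-555)<80)&(abs(Y+50)<120)
    k=red&(Z>14)&(Z<26);q=np.float32(np.c_[X[k],Y[k]]);print(n,'plate',k.sum(),cv2.minAreaRect(q),np.median(Z[k]),'ymax',Y[k].max())
    m=(H>20)&(H<32)&(S>170)&(Z>45)&(Z<130)&(abs(X-548)<40)&(Y>-50)&(Y<150)
    print('arm',m.sum(),np.polyfit(Y[m],Z[m],1))
    if n=='scene':save('s4.png',cv2.resize(c['img'][130:290,250:430],None,fx=3.7,fy=3.7,interpolation=cv2.INTER_CUBIC))
E
```

```text
[ 0.56263618 -0.21940192  0.16772451] 18.1833 [-0.37745056  1.26568903 -0.03820681]
wrist plate 4469 ((561.0621337890625, -89.49344635009766), (59.587520599365234, 62.3183708190918), 4.9056477546691895) 19.769546605851467 ymax -56.05483498406502Traceback (most recent call last):
  File "<stdin>", line 9, in <module>
    raise TypeError("expected non-empty vector for x")
TypeError: expected non-empty vector for x
```

```bash
python3 - <<'E'
from h import *
for n in('scene','side'):
    c=cam(n);P=world(c)*1000;X,Y,Z=[P[...,i] for i in range(3)]
    H,S,V=[a.astype(int) for a in cv2.split(cv2.cvtColor(c['img'],cv2.COLOR_RGB2HSV))]
    m=(H>20)&(H<32)&(S>170)&(Z>45)&(Z<130)&(abs(X-548)<40)&(Y>-50)&(Y<150)
    print('arm',m.sum(),np.polyfit(Y[m],Z[m],1))
    m=(Z>20)&(Z<60)&(abs(X-598)<40)&(abs(Y+356)<40);print('white',np.median(X[m]),np.median(Y[m]))
    if n=='scene':save('s4.png',cv2.resize(c['img'][130:290,250:430],None,fx=3.7,fy=3.7,interpolation=cv2.INTER_CUBIC))
E
```

```text
arm 485 [ -0.24589432 108.72464131]
white 604.0675872742086 -357.9815012290394
arm 446 [ -0.24842021 109.27891953]
white 595.8963465933754 -348.9531234487839
```

View pics/s4.png

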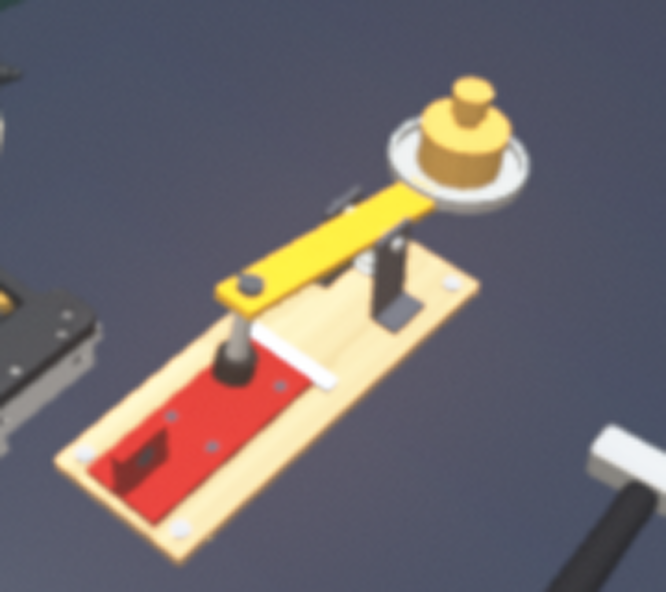

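The crop shows the weight in the pan (465,140), the arm open, and the red plate flat and square against the strip (295,355) under the raised pad, with the gripper clear. Handing in.

```bash
python3 -c "
from h import *
print(robot.sign_off())"
```

```text
the job is handed in; nothing more can be done
None
```

The job is handed in after about 18 s of robot time: the brass weight stands in the tail pan holding the clamp arm open, the red lug plate lies flat under the raised pad and square against the stop strip, and the white plate was not touched.

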